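Unlock the battery hatch with the double-bit key

ROBOT

A 6-joint arm with a two-finger parallel gripper is mounted at the origin on the work surface. World frame = base frame: x ahead of the robot, y to its left, z up, the work surface at z = 0. Lengths are in m, angles in degrees, forces in N, time in s.
With the tool pointing down it reaches from about 0.35 to 0.875 m from the base axis. Payload 4.2 kg.
Tool frame: the origin (TCP) lies midway between the tips of the shut fingers; the grasp point (between the pads) lies 19 mm behind it; y points along the fingers, z is the direction in which the jaws open and shut, and the axes are right-handed (so a half turn about y gives the same grasp; the last joint's range is limited). The gripper opens to 87 mm and grips with 3 to 60 N. Pads are 19 mm wide; open, the fingers measure 117 mm over their backs; the gripper's body (75 mm by 190 mm) begins 51 mm behind the grasp point.
Start: joints at [-62.303, 22.042, 0.453, 0, -68.411, -14.817], TCP at [0.139, -0.609, 0.223] pointing down, gripper open.
Joint ranges: [-179.83, 179.83], [-69.29, 118.12], [-61.27, 80.66], [-181.25, 117.63], [-171.15, -9.14], [-177.46, 177.46]. Speed limits (degrees/s): [159.86, 159.86, 180, 180, 180, 180].

INTERFACE

Orientations are given as [roll, pitch, yaw] about the fixed x, y, z axes, in that order (R = Rz(yaw) Ry(pitch) Rx(roll)).
In Python, from workcell import env gives the robot as it stands. The module is installed in compiled form; this text tells all that it offers. Calls block until the motion is done:
- env.goto(position, orientation): joint-space move of the TCP to a pose.
- env.move_straight(position, rotation=None, rate=0.15, force_limit=None): straight line of the TCP; rotation=None keeps the orientation; rate is the mean speed in m/s. With force_limit (N) it stops when the force on the tool has changed by that much, and returns True; else False.
- env.set_joints(angles): joint-space move.
- env.gripper_to(opening, grasp_force=None): opening from 0.0 (shut) to 1.0 (fully open); grasp_force is the grip in N (None keeps the last); returns when the fingers have stopped.
- env.dwell(seconds).
- env.inverse_kinematics(position, orientation): joint angles nearest the present ones, or None.
- env.read_state(): the state.
- env.grab_frame(name): name is "scene" or "side" or "wrist"; returns a dict with "image" (480x640x3 uint8, blue, green, red), "fx", "fy", "cx", "cy" (pixels), "position" and "orientation" of the camera in the world. Camera axes: x right, y up, looking along -z (the intrinsics and any distortion apply to the point x, -y, -z); pixel columns grow to the right and rows downward; lengths in m; the calibration is good to about 2 mm. A picture is of the moment at which its call begins. There is no depth.
A pose or a line that the arm cannot do raises env.Unreachable and nothing moves.
- env.close_job(): hands the job in, once; it reports no verdict.
Trained networks look in a picture, given as the dict that the camera call returned (one of the last four; its "shot" number tells which), for a name from the list of things; names that differ only in an ending like _2 or _b are one class to them, and where a whole thing is asked for, a point or a joint stands for the part that bears it (a point fixed in the world has none). Each returns a list of dicts, best first, with "score" (0 to 1); they miss things now and then, are a little off and sometimes report something else, mostly with a low value. They report only what shows in the picture. A call takes as long as a camera call. They do not tell look-alikes from the thing itself.
- env.search_frame(picture, thing): "xyz" ([x, y, z] in m, in world coordinates, good to about 4 mm: the middle of the surface that is visible of it).
- env.trace(picture, thing): "mask" (480x640 bool, what is visible of it).
The state is a dict: "clock": time; "joint_positions": joint angles; "qvel": joint speeds; "joint_torque": joint torques, N m; "position": TCP position; "tool_rot": TCP orientation; "force": force on the tool from outside, world axes, zero at the start; "wrist_torque": the same for the moment, N m; "opening": opening from 0.0 (shut) to 1.0 (fully open).
Only numpy, scipy, OpenCV 4.12 (cv2) and the standard library are available. Lean on these libraries where they do the work, as an engineer would, in place of code of your own. Each camera call takes 0.05 s, during which the arm holds its last target. There are 200 camera calls.

TASK

Take the flat-bowed double-bit key out of the rack, feel gently for the keyhole of the black battery case and push the key in until its collar rests on the lock plate, then turn it clockwise until the hatch springs up. Leave the key in the lock, let go of it, and do not force the lock or disturb the other things on the bench.

Things in the scene. Friction and masses are not known exactly. Their poses are not given: they have to be found in the camera images.
- key: bright steel double-bit key, 58 tall, about 60 g, upright in any one of the rack's three pockets. Origin at the centre of its lower end, z up its shaft, x across the flat of bit and bow, y along their width (a half turn makes no difference). Bit 5 (x) x 24 (y) x 7 high, shaft 6 diameter, collar 24 diameter from z=14 to 18: it rests on the rack's top now, on the lock plate when fully in
- key_bow (a point): centre of the key's flat bow, 44 above its lower end, the place to grasp; the bow is 9 thick (key's x, the way to pinch it), 34 wide (y), from z=26 to 58. The only flat rectangular bow in the rack
- key_tip (a point): centre of the key's lower end, the key's origin
- rack: grey plastic block 190 (x) x 60 (y) x 25 high, fixed, origin at the centre of its underside; stands on the left or the right of the case. Three pockets, 21 deep, at x=-60, 0, +60 in its frame; each holds one upright tool whose collar rests on the top, the key's width lying along the rack's x.
- nut_driver: driver with a round black knob, 26 diameter, 58 tall, in another pocket of the rack; stays there. Origin at its lower end
- tee_key: steel key with a round cross-bar 9 thick and 56 long, in another pocket of the rack; stays there. Origin at its lower end
- case: black ribbed battery case, fixed, 260 (x) x 200 (y) x 60 high, origin at its underside's centre. The deck at its -x end carries a square steel lock plate, 62 x 62 x 5, whose flat top is 65 above the bench; the hatch covers the rest, from 43 beyond the keyhole in +x. The lock is damaged if the key is pressed or wrenched with more than 30 N in all, the case if the hand pushes it with over 10 N
- keyhole_nominal (a point): nominal centre of the keyhole mouth on the lock plate's top, axes as the case's. The real plate was fitted up to 4 off along x and up to 4 off along y, and no reading tells: feel for the slot by sliding the key's end lightly over the plate until it drops (or look). The slot is not turned: 27 long along the case's y, 7.5 wide along x, through the 5 thick plate, which does not give
- barrel (a joint): angle of the lock barrel below the plate, rad, 0 to its stop at 1.4, growing clockwise seen from above. It has the same 27 x 7.5 slot, 11 deep. Only with the key 14 in, collar on the plate, is the bit below the plate and free to turn. About 0.1 rad of play, then friction of 0.08 N m; stays where it is left. The hidden bolt on it frees the hatch between 0.85 and 1.2
- hatch (a joint): angle of the spring-loaded hatch, 166 long, about its hinge at the far (+x) end of the case, rad: 0 shut, held by the hidden bolt; springs up to about 0.25 by itself when released
- solder_spool: metal spool, 56 diameter, 44 high; bystander, origin at its underside's centre
- screwdriver: screwdriver lying on the bench; bystander, origin at its underside
- flux_jar: amber jar with black cap, 48 diameter, 50 high; bystander, origin at its underside's centre
- heat_sink_block: aluminium block 50 x 40 x 25; bystander, origin at its underside's centre
Things that resemble listed ones, but are neither listed nor needed, are in the scene too. What is shaped like the rack but blue is not meant. Leave any brown or orange look-alike of the key alone.

How it is judged:
By the outcome, as a careful person would: the job done as asked, in the order asked, and still so for the second after the job is handed in, with the robot touching nothing.
It also fails if it takes over 72 s, if anything falls off the work surface, if the arm or the gripper's body presses on something with over 40 N, if the wrist force passes 120 N, or if a joint passes its speed limit or range.

## Working session

There is one attempt and no reset: what is moved stays moved. The work goes in short steps, each a Python script; the robot and the scene stay as the last script left them, time stands still between calls to the robot, and variables do not carry over. Pictures are saved under pics/ and viewed, about 8 in all and at most 12, crops included, and the job is handed in when it is done.

```bash
mkdir -p pics
cat > h.py <<'E'
import numpy as np, cv2
from scipy.spatial.transform import Rotation as R
from workcell import env
def rot(p): return R.from_euler('xyz',p['orientation'],degrees=True) if np.size(p['orientation'])==3 else None
def ray(p,u,v):
    d=np.array([(u-p['cx'])/p['fx'],-(v-p['cy'])/p['fy'],-1.0]); return np.array(p['position']),rot(p).apply(d)
def onz(p,u,v,z):
    o,d=ray(p,u,v); return o+d*(z-o[2])/d[2]
def proj(p,X):
    c=rot(p).inv().apply(np.array(X)-np.array(p['position'])); return p['cx']+p['fx']*c[...,0]/-c[...,2], p['cy']-p['fy']*c[...,1]/-c[...,2]
E
python3 - <<'E'
from h import *
s=env.read_state();print({k:np.round(v,3).tolist() for k,v in s.items()})
for n in ("scene","side"):
    p=env.grab_frame(n);cv2.imwrite(f'pics/{n}0.png',p['image']);print(n,{k:v for k,v in p.items() if k!='image'})
    for t in ("key","key_bow","rack","case","nut_driver","tee_key","hatch","solder_spool","screwdriver","flux_jar","heat_sink_block"):
        print(t,[(np.round(d['xyz'],3).tolist(),round(d['score'],2),np.round(proj(p,d['xyz'])).tolist()) for d in env.search_frame(p,t)])
E
```

```text
{'clock': 0.0, 'joint_positions': [-62.303, 22.093, 0.379, -0.028, -68.411, -14.817], 'qvel': [-0.11, -0.04, -0.089, -0.055, -0.037, -0.04], 'joint_torque': [-0.0, -39.067, 18.741, 4.22, 0.011, -0.0], 'position': [0.139, -0.609, 0.221], 'tool_rot': [-89.873, 0.007, 12.87], 'force': [0.528, 0.126, -0.099], 'wrist_torque': [-0.007, -0.032, -0.011], 'opening': 1.0}
scene {'fx': 532.1891080447969, 'fy': 532.1891080447969, 'cx': 329.9718508686437, 'cy': 244.62290808060015, 'position': array([ 1.45758678, -0.22003138,  1.37732976]), 'orientation': array([35.96607416,  0.95929155, 77.47104272]), 'shot': 1}
key [([0.673, -0.354, 0.039], 0.42, [232.0, 312.0])]
key_bow [([0.59, -0.193, 0.044], 0.58, [283.0, 276.0]), ([0.671, -0.349, 0.049], 0.54, [234.0, 309.0]), ([0.498, 0.445, 0.025], 0.32, [473.0, 218.0])]
rack [([0.335, -0.529, 0.026], 0.81, [167.0, 234.0]), ([0.546, -0.288, 0.024], 0.77, [250.0, 274.0]), ([0.612, -0.028, 0.069], 0.68, [339.0, 267.0])]
case [([0.502, 0.447, 0.024], 0.45, [474.0, 219.0])]
nut_driver [([0.532, -0.296, 0.061], 0.63, [245.0, 264.0])]
tee_key []
hatch [([0.632,
[... 1072 characters left out ...]
e [([0.576, -0.074, 0.058], 0.69, [331.0, 238.0]), ([0.496, 0.441, 0.016], 0.67, [283.0, 165.0])]
nut_driver [([0.526, -0.296, 0.056], 0.62, [328.0, 293.0])]
tee_key [([0.574, -0.071, 0.058], 0.51, [330.0, 237.0])]
hatch [([0.621, -0.032, 0.067], 0.71, [344.0, 226.0])]
solder_spool [([0.724, -0.268, 0.045], 0.95, [400.0, 281.0])]
screwdriver [([0.496, 0.44, 0.013], 0.6, [283.0, 165.0]), ([0.462, -0.453, 0.022], 0.51, [313.0, 352.0])]
flux_jar [([0.585, -0.3, 0.051], 0.67, [351.0, 293.0]), ([0.62, -0.439, 0.044], 0.62, [379.0, 334.0]), ([0.619, -0.033, 0.063], 0.52, [343.0, 227.0]), ([0.519, -0.314, 0.024], 0.26, [327.0, 307.0])]
heat_sink_block [([0.462, -0.45, 0.027], 0.58, [313.0, 350.0])]
```

View pics/scene0.png

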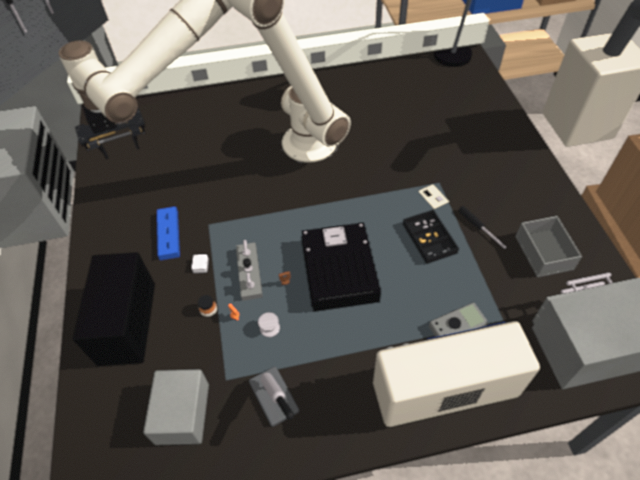

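View pics/side0.png

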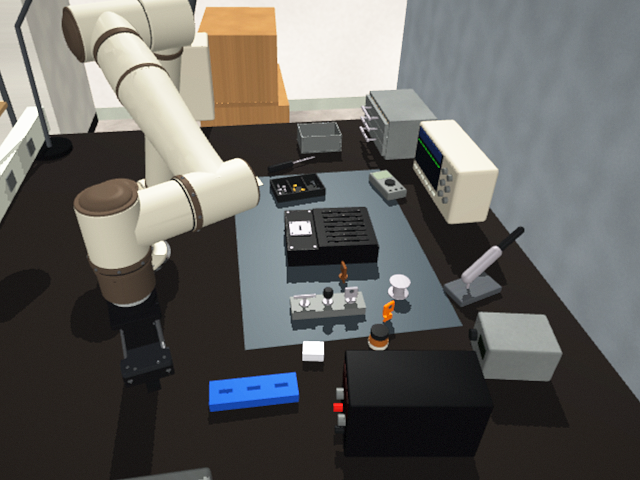

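Scene: the rack (grey) is at side px (326,308), with tee key (305,298), nut driver (328,293) and flat-bowed steel key (352,293). The brown (343,272) and orange (388,311) keys are look-alikes and the blue rack (254,390) is not meant. Next I look at the rack and the lock with the wrist camera.

Run:
```python
from h import *
import pickle
for i,(pos,n) in enumerate([([0.53,-0.30,0.28],'rack'),([0.53,-0.04,0.30],'lock')]):
    q=env.inverse_kinematics(pos,[-90,0,0]);print(q)
    env.goto(pos,[-90,0,0]); env.dwell(0.3)
    p=env.grab_frame('wrist');pickle.dump(p,open(n+'.pkl','wb'))
    cv2.imwrite(f'pics/w_{n}.png',p['image']);print({k:v for k,v in p.items() if k!='image'})
    for t in ("key_bow","tee_key","nut_driver","rack","case","hatch","barrel"):
        try: print(t,[(np.round(d['xyz'],3).tolist(),round(d['score'],2),np.round(proj(p,d['xyz'])).tolist()) for d in env.search_frame(p,t)])
        except Exception as e: print(t,e)
s=env.read_state();print(s['clock'],s['position'],s['tool_rot'],s['force'])
```

```text
[-1.42995362e+01  1.86163327e+01  3.57257626e+00 -2.54444375e-14
 -7.49562436e+01 -7.57004638e+01]
{'fx': 410.6407226759662, 'fy': 410.6407226759662, 'cx': 323.84182268493385, 'cy': 244.7723299960875, 'position': array([ 0.46005249, -0.30097822,  0.44168063]), 'orientation': array([-1.47313253e+01,  5.21901641e-02,  8.98862312e+01]), 'shot': 3}
key_bow [([0.579, -0.294, 0.067], 0.74, [331.0, 265.0]), ([0.588, -0.192, 0.05], 0.59, [433.0, 268.0]), ([0.513, -0.296, 0.025], 0.38, [330.0, 190.0])]
tee_key [([0.467, -0.296, 0.057], 0.9, [329.0, 144.0])]
nut_driver [([0.523, -0.292, 0.063], 0.6, [333.0, 207.0])]
rack [([0.377, -0.524, 0.019], 0.92, [88.0, 47.0]), ([0.514, -0.296, 0.02], 0.74, [329.0, 191.0]), ([0.717, -0.263, 0.043], 0.71, [360.0, 379.0])]
case [([0.532, -0.081, 0.059], 0.59, [557.0, 215.0])]
hatch [([0.567, -0.07, 0.068], 0.63, [569.0, 253.0])]
barrel [([0.499, -0.011, 0.048], 0.47, [629.0, 179.0])]
[ 1.31808840e+01  1.01711604e+01 -4.96817841e+00 -2.54444375e-14
 -7.48606612e+01 -1.03180884e+02]
{'fx': 410.6407226759662, 'fy': 410.6407226759662, 'cx': 323.84182268493385,
[... 183 characters left out ...]
0.58, -0.291, 0.055], 0.86, [83.0, 257.0]), ([0.584, -0.189, 0.049], 0.68, [184.0, 259.0])]
tee_key [([0.463, -0.292, 0.052], 0.66, [66.0, 141.0]), ([0.578, -0.288, 0.052], 0.5, [86.0, 254.0])]
nut_driver [([0.525, -0.285, 0.058], 0.85, [78.0, 205.0]), ([0.544, -0.019, 0.067], 0.53, [347.0, 225.0])]
rack [([0.512, -0.278, 0.024], 0.88, [101.0, 188.0])]
case [([0.546, -0.023, 0.067], 0.94, [343.0, 227.0]), ([0.592, -0.026, 0.071], 0.44, [340.0, 273.0])]
hatch [([0.593, -0.023, 0.068], 0.73, [343.0, 273.0])]
barrel [([0.499, -0.016, 0.051], 0.45, [350.0, 177.0])]
5.4417 [ 0.53000915 -0.03999407  0.30000141] [-8.99984443e+01 -2.01178318e-03  1.86213443e-03] [-0.14498273  0.45596032 -0.16218643]
```

View pics/w_rack.png

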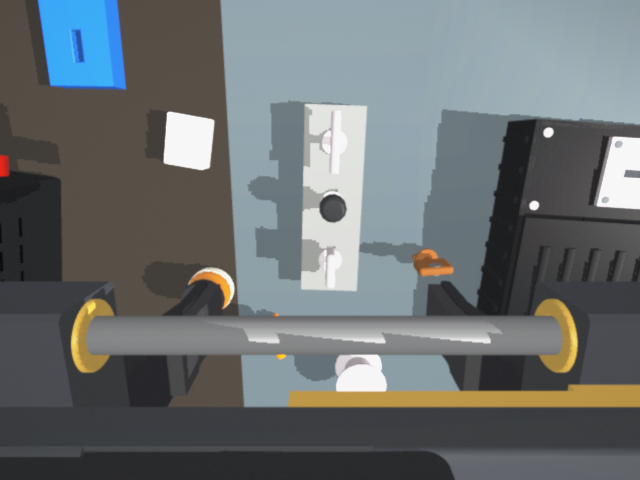

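View pics/w_lock.png

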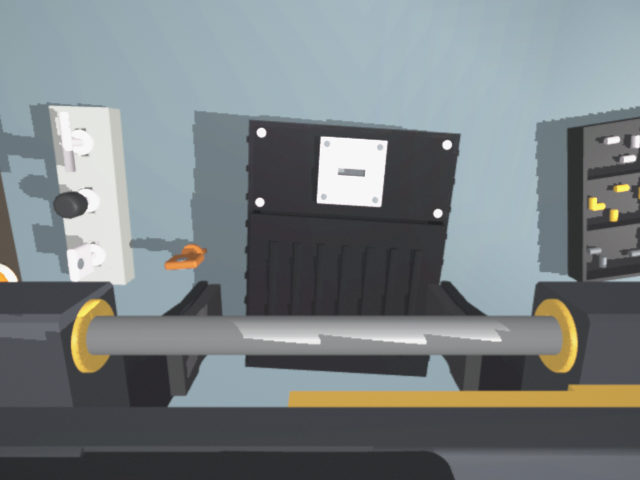

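Run:
```python
from h import *
import pickle
def quad(p,roi,z,f,name):
    u0,v0,u1,v1=roi; im=p['image'][v0:v1,u0:u1].astype(int)
    m=f(im).astype(np.uint8)
    cs,_=cv2.findContours(m,cv2.RETR_EXTERNAL,cv2.CHAIN_APPROX_NONE); c=max(cs,key=cv2.contourArea)
    c=cv2.convexHull(c)[:,0]+[u0,v0]
    W=np.array([onz(p,u,v,z)[:2] for u,v in c])*1000
    r=cv2.minAreaRect(W.astype(np.float32)); print(name,np.round(r[0],1),np.round(r[1],1),round(r[2],2))
    return r
p=pickle.load(open('rack.pkl','rb')); q=pickle.load(open('lock.pkl','rb'))
im=p['image'].astype(int)
quad(p,(285,95,380,300),.025,lambda i:(i.min(2)>165),'rack_top')
hsv=cv2.cvtColor(p['image'],cv2.COLOR_BGR2HSV); print('rack px',hsv[170,315],hsv[170,345],hsv[170,280],hsv[260,331],hsv[280,345])
quad(q,(300,120,400,220),.065,lambda i:i.min(2)>130,'plate')
quad(q,(330,160,375,185),.065,lambda i:i.max(2)<150,'slot')
quad(q,(232,100,480,280),.060,lambda i:i.max(2)<75,'case?')
big=np.vstack([cv2.resize(p['image'][95:300,270:390],None,fx=3,fy=3,interpolation=3)[:600]])
b2=cv2.resize(q['image'][110:230,240:470],(440,230),interpolation=3)
W=np.zeros((600,800,3),np.uint8);W[:600,:360]=big[:600];W[:230,360:800]=b2
cv2.imwrite('pics/crop1.png',W)
for uv in [(262,132),(447,145),(260,202),(438,213)]: print(uv,np.round(onz(q,*uv,.062)*1000,1))
```

```text
rack_top [ 525.  -293.2] [ 60.8 191.1] 87.97
rack px [ 45   4 227] [ 38   5 226] [ 99  38 126] [150   1 247] [ 38   5 223]
plate [492.9 -15.9] [63.3 63.4] 86.25
slot [493.4 -15.4] [23.9  4.7] 89.85
case? [530.  -18.7] [201.1 157.2] 86.41
(262, 132) [455.8 -99.7  62. ]
(447, 145) [468.2  74.7  62. ]
(260, 202) [ 521.9 -104.4   62. ]
(438, 213) [533.3  70.6  62. ]
```

View pics/crop1.png

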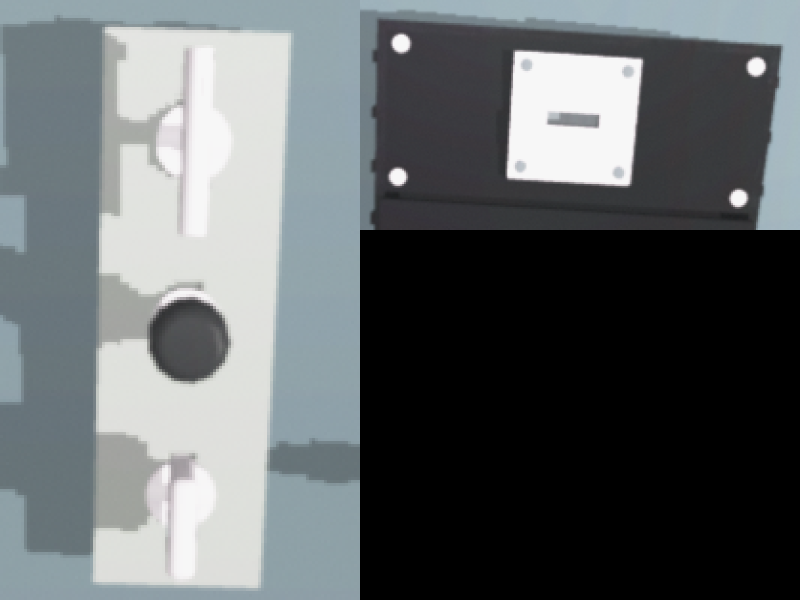

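The flat-bowed steel key is at wrist px (330,265). The tee bar at (334,142) and black knob at (332,207) are the other tools, and brown (433,262) and orange (279,335) are the look-alikes. The crop confirms a flat, narrow rectangular bow on a round collar at the rack's +x pocket. The rack is turned about -2°, the case about -3.8°, and the slot is seen at (351,172). I'll grasp now.

Run:
```python
from h import *
import pickle
p=pickle.load(open('rack.pkl','rb'))
print('bow',onz(p,331.3,276,.069)*1000)
k=np.array([.525,-.2932])+.060*np.array([np.cos(np.radians(-2)),np.sin(np.radians(-2))]);print(k)
O=[-90,0,-2]
env.gripper_to(0.46,30)
env.goto([*k,0.14],O)
p=env.grab_frame('wrist');cv2.imwrite('pics/over.png',p['image'])
hit=env.move_straight([*k,0.037],rate=0.06,force_limit=4);s=env.read_state();print(hit,s['position'],s['force'])
if not hit:
    env.gripper_to(0.0,30);s=env.read_state();print('closed',s['opening']*87,s['force'],s['position'],s['clock'])
```

```text
bow [ 588.97070817 -294.43219885   69.        ]
[ 0.58496345 -0.29529397]
False [ 0.58524162 -0.29534963  0.03744463] [ 0.95926523 -0.42422842 -0.34830154]
closed 9.041515093645167 [0.00968956 0.4238262  0.2929803 ] [ 0.58500588 -0.29526194  0.03700922] 10.2
```

View pics/over.png

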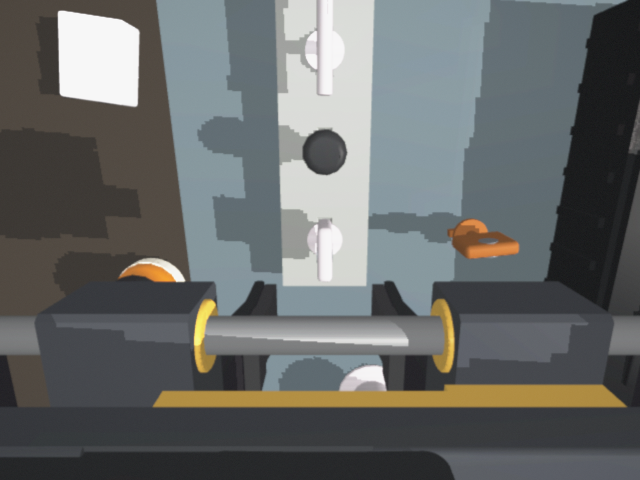

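Run:
```python
from h import *
import pickle
k=env.read_state()['position']
print(env.move_straight([k[0],k[1],0.10],rate=0.06), env.read_state()['force'])
env.move_straight([k[0],k[1],0.16],rate=0.15)
env.goto([0.493,-0.0157,0.16],[-90,0,86.2])
p=env.grab_frame('wrist');pickle.dump(p,open('held.pkl','wb'))
env.move_straight([0.493,-0.0157,0.105],rate=0.1);env.dwell(.2)
q=env.grab_frame('wrist');pickle.dump(q,open('held2.pkl','wb'))
s=env.read_state();print(s['clock'],s['opening']*87,s['position'],s['joint_positions'],s['force'])
a=cv2.resize(p['image'][120:360,200:440],(400,400),interpolation=3);b=cv2.resize(q['image'][120:360,200:440],(400,400),interpolation=3)
cv2.imwrite('pics/held.png',np.hstack([a,b]))
for n,c in(('p',p),('q',q)): print(n,c['position'],c['orientation'],[np.round(proj(c,X),1) for X in ([.493,-.0157,.065],env.read_state()['position'])])
```

```text
False [-0.6989862  -0.36952125 -0.99307284]
14.0833 8.566946402724454 [ 0.49340385 -0.01559045  0.10562664] [ 1.70802815e+01  1.65024602e+01 -2.69610602e+01  5.45263140e-03
 -4.64540181e+01 -2.08795387e+01] [-0.86467682 -0.17609389 -0.75169927]
p [ 0.48803413 -0.08540412  0.32137987] [-1.46159422e+01  2.29629986e-02  1.76065644e+02] [array([323.7, 249.3]), array([323. , 268.9])]
q [ 0.48806294 -0.0851181   0.26741838] [-1.46676812e+01  1.43859591e-01  1.76136990e+02] [array([324.3, 275.7]), array([323.3, 307.2])]
```

View pics/held.png

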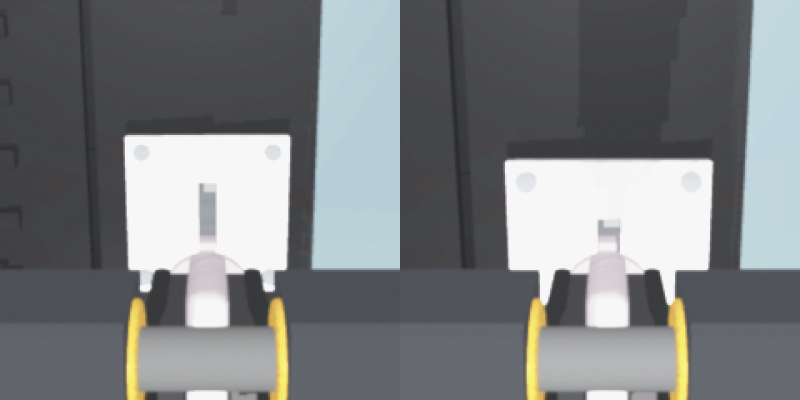

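The key sits straight in the hand and lines up with the slot within about 1 mm (slot column 325, bow 324). Next is a gentle probing search.

```bash
cat > probe.py <<'E'
from h import *
c=np.array([.4929,-.0156]); a=np.radians(-3.8); ex=np.array([np.cos(a),np.sin(a)]); ey=np.array([-np.sin(a),np.cos(a)])
offs=[(0,0),(-1.5,0),(1.5,0),(0,2),(0,-2),(-1.5,2),(1.5,2),(-1.5,-2),(1.5,-2),(3,0),(-3,0),(0,4),(0,-4),(3,2),(-3,2),(3,-2),(-3,-2),(1.5,4),(-1.5,4),(1.5,-4),(-1.5,-4)]
done=False
for i,(dx,dy) in enumerate(offs):
    t=c+(dx*ex+dy*ey)/1000
    env.move_straight([*t,.105 if i==0 else .0935],rate=0.03)
    hit=env.move_straight([*t,.085],rate=0.015,force_limit=2.5)
    s=env.read_state();print((dx,dy),hit,np.round(np.array(s['position'])*1000,2),np.round(s['force'],1),round(s['clock'],1))
    if s['position'][2]<.0875: done=True;break
    if s['clock']>40: break
print(done)
E
python3 probe.py
```

```text
(0, 0) False [492.98 -15.58  85.08] [-0.8 -1.   0.1] 15.8
True
```

The key dropped in at the first probe. I'll continue until the collar rests on the plate.

Run:
```python
from h import *
s=env.read_state();x,y,_=s['position']
hit=env.move_straight([.4929,-.0156,.074],rate=0.015,force_limit=5)
s=env.read_state();print(hit,np.round(np.array(s['position'])*1000,2),np.round(s['force'],1),np.round(s['wrist_torque'],2),s['clock'])
p=env.grab_frame('wrist');cv2.imwrite('pics/in.png',p['image'][120:480])
```

```text
True [492.83 -15.62  76.85] [-0.7  0.7  4.6] [ 0.14  0.4  -0.02] 16.3833
```

Collar depth reached: the TCP is at 76.85 against 77 expected. Now I turn clockwise in small steps, watching the forces.

```bash
cat > turn.py <<'E'
import sys
from h import *
a,b,st=map(float,sys.argv[1:4])
P=np.array([.4929,-.0156,.0768])
for d in np.arange(a,b+.1,st):
    hit=env.move_straight(P,[-90,0,86.2-d],rate=0.05,force_limit=9)
    s=env.read_state();print(d,hit,np.round(np.array(s['position'])*1000,2),round(s['tool_rot'][2],1),np.round(s['force'],1),np.round(s['wrist_torque'],2),round(s['opening']*87,2),round(s['clock'],1))
    if hit or np.linalg.norm(s['force'])>15: break
E
python3 turn.py 4 20 4
```

```text
4.0 False [493.11 -15.56  76.86] 82.3 [-0.2  0.6  2.3] [ 0.12  0.09 -0.05] 8.76 16.7
8.0 False [493.15 -15.56  76.89] 78.4 [0.2 0.2 2. ] [0.11 0.07 0.04] 8.74 16.9
12.0 False [493.1  -15.54  76.88] 74.4 [0.1 1.4 1.1] [0.1  0.05 0.05] 8.96 17.2
16.0 False [493.06 -15.56  76.88] 70.4 [0.2 0.1 2.5] [0.14 0.04 0.06] 8.99 17.4
20.0 False [492.98 -15.54  76.86] 66.4 [ 0.1 -0.1  2.7] [0.27 0.05 0.07] 8.59 17.7
```

Forces are small and the barrel is turning. Continuing to 56°, then I look at the hatch.

```bash
python3 turn.py 24 56 4
python3 - <<'E'
from h import *
env.dwell(.4)
p=env.grab_frame('side');cv2.imwrite('pics/side_t.png',cv2.resize(p['image'][170:330,260:440],(720,640))[:600])
print([(np.round(d['xyz'],3),d['score']) for d in env.search_frame(p,'hatch')])
E
```

```text
24.0 False [492.94 -15.55  76.86] 62.4 [0.3 0.7 1.9] [0.26 0.14 0.09] 8.55 17.9
28.0 False [492.96 -15.54  76.87] 58.4 [-0.5  0.5  3.6] [0.33 0.12 0.03] 8.74 18.2
32.0 False [492.91 -15.54  76.85] 54.4 [0.9 1.  2.9] [0.46 0.18 0.07] 8.99 18.4
36.0 False [492.88 -15.54  76.85] 50.4 [-1.2  2.4  3.7] [0.57 0.27 0.05] 8.45 18.7
40.0 False [492.88 -15.53  76.87] 46.4 [0.1 1.8 5.1] [0.74 0.37 0.06] 8.59 18.9
44.0 False [492.85 -15.51  76.86] 42.4 [-0.6  2.   5. ] [0.79 0.42 0.04] 8.89 19.2
48.0 False [492.85 -15.5   76.85] 38.3 [-1.6  2.1  5.1] [0.88 0.46 0.01] 8.61 19.4
52.0 False [492.81 -15.49  76.84] 34.3 [-1.5  3.2  5.1] [0.92 0.48 0.  ] 8.73 19.7
56.0 False [492.81 -15.45  76.85] 30.3 [-2.   2.1  5.3] [0.95 0.52 0.02] 8.89 19.9
[(array([ 0.631, -0.045,  0.082]), 0.91)]
```

View pics/side_t.png

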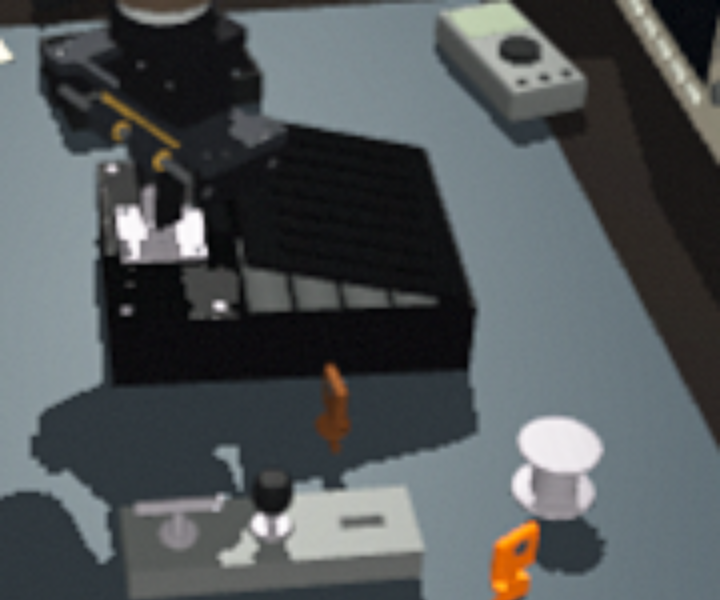

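The hatch has sprung up: the side view shows the raised lid with a grey gap at px (330,290) in the crop. The rack's +x pocket is empty and the other tools are in place. Next I release, retreat upward and check.

Run:
```python
from h import *
env.gripper_to(0.24,10); env.dwell(.2); s=env.read_state();print(s['opening']*87,np.round(s['force'],1),s['position'])
x,y,z=s['position']
print(env.move_straight([x,y,.125],rate=0.05,force_limit=5),env.read_state()['force'])
env.move_straight([x,y,.25],rate=0.15)
env.goto([0.40,0.0,0.30],[-90,0,30]); env.dwell(.3)
p=env.grab_frame('side');q=env.grab_frame('wrist')
print('hatch',[(np.round(d['xyz'],3),d['score']) for d in env.search_frame(p,'hatch')],env.read_state()['clock'])
for t in('key_bow','tee_key','nut_driver','solder_spool','flux_jar','heat_sink_block'):print(t,[(np.round(d['xyz'],3).tolist(),round(d['score'],2)) for d in env.search_frame(p,t)])
cv2.imwrite('pics/final.png',np.hstack([cv2.resize(p['image'][190:360,260:440],(400,400)),cv2.resize(q['image'],(400,400))]))
```

```text
20.748858430275764 [-0.7  0.7 -0.3] [ 0.49288786 -0.01559757  0.07679031]
False [ 0.70311248  0.36978957 -0.12778993]
hatch [(array([ 0.621, -0.032,  0.085]), 0.94)] 24.25
key_bow [([0.583, -0.073, 0.061], 0.73), ([0.496, 0.439, 0.011], 0.56), ([0.668, -0.357, 0.041], 0.51), ([0.586, -0.197, 0.037], 0.48)]
tee_key []
nut_driver [([0.524, -0.298, 0.057], 0.72)]
solder_spool [([0.727, -0.27, 0.048], 0.74), ([0.524, -0.301, 0.056], 0.35)]
flux_jar [([0.621, -0.441, 0.043], 0.76)]
heat_sink_block [([0.465, -0.451, 0.028], 0.71)]
```

View pics/final.png

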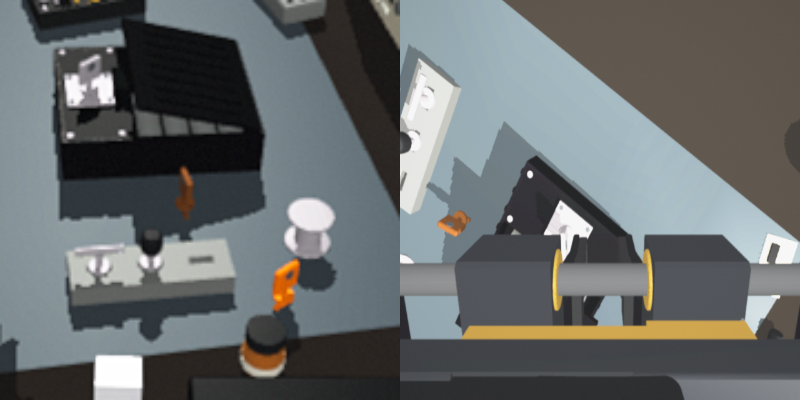

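The key stands turned in the lock at (90,70) and the hatch is up. The arm is clear and the bystanders have not moved, so I'm handing in.

```bash
python3 -c "
from workcell import env
print(env.close_job())"
```

```text
the job is handed in; nothing more can be done
None
```

The job is done and handed in. The key is in the lock and turned, the hatch has sprung up, and the gripper has let go and moved clear at about 24 s.

- **Key:** I took the flat-bowed steel key from the rack's +x pocket. The gripper closed to 9.0 mm, matching the bow's thickness.
- **Insertion:** It dropped into the slot on the first light probe. It then went in until the collar met the plate at about 5 N, at a tool height of 76.85 mm against 77 mm expected.
- **Turn:** I turned it about 56° clockwise. Force readings stayed under about 7 N, far below the lock's 30 N limit. The wrist moment rose to about 1 N m during the turn. I put that down to a slight tilt of the key in the hand, and it did not stop the turn.
- **Last checks:** The final pictures show the hatch up and the key standing turned in the lock. The nut driver, spool, jar and block read the same positions as before, within the networks' error.
- **Checks that failed or disagreed:**
  - The network missed the tee key in the last picture, but it is plainly visible in its pocket.
  - The network did not report the key's bow at the lock; its best "key_bow" hit was a false one on the case's side. That the key is in the lock rests on the picture.
  - I did not run the network on the screwdriver in the last picture.
  - I did not measure the hatch and barrel angles directly.

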